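# Locate a board carrier on a test jig against two pins and an end stop

## Robot

A 6-joint arm with a two-finger parallel gripper is mounted at the origin on the work surface. World frame = base frame: x ahead of the robot, y to its left, z up, the work surface at z = 0. Lengths are in mm, angles in rad, forces in N, time in s.
With the tool pointing down it reaches from about 275 to 825 mm from the base axis. Payload 5.2 kg.
Tool frame: the origin (TCP) lies at the very end of the fingers, on their centre line; the grasp point (between the pads) lies 19 mm behind it; z points along the fingers, y is the direction in which the jaws open and shut (so a half turn about z gives the same grasp; the last joint's range is limited). The gripper opens to 93 mm and grips with 3 to 60 N. Pads are 15 mm wide; open, the fingers measure 128 mm over their backs; the gripper's body (75 mm by 188 mm) begins 65 mm behind the grasp point.
Start: joints at [-1.47, 0.259, 1.535, -0, 1.348, -0.203], TCP at [164.553, -524.812, 218.653] pointing down, gripper open.
Joint ranges: [-3.14, 3.14], [-0.91, 2.08], [0.19, 2.58], [-1.22, 4.36], [0.22, 2.71], [-3.12, 3.12]. Speed limits (rad/s): [2.57, 2.57, 3.14, 3.14, 3.14, 3.14].

## Interface

Orientations are given as [roll, pitch, yaw] about the fixed x, y, z axes, in that order (R = Rz(yaw) Ry(pitch) Rx(roll)).
In Python, from bench import robot gives the robot as it stands. The module is installed in compiled form; this text tells all that it offers. Calls block until the motion is done:
- robot.move_ptp(position, orientation): joint-space move of the TCP to a pose.
- robot.move_linear(position, ori=None, speed=150, f_stop=None): straight line of the TCP; ori=None keeps the orientation; speed is the mean speed in mm/s. With f_stop (N) it stops when the force on the tool has changed by that much, and returns True; else False.
- robot.move_j(angles): joint-space move.
- robot.move_gripper(opening): opening from 0.0 (shut) to 1.0 (fully open); the grip force is fixed at half the most; returns when the fingers have stopped.
- robot.sleep(seconds).
- robot.inverse_kinematics(position, orientation): joint angles nearest the present ones, or None.
- robot.get_image(name): name is "side" or "top"; returns a dict with "img" (400x640x3 uint8, blue, green, red), "fovy" (degrees; the focal length in pixels is half the picture's height over the tangent of half this angle, whatever the lens; pixels are square), "cx", "cy" (the principal point, pixels), "k1" (the pictures are not rectified: a ray, as slopes to the right and down, at radius r is drawn at 1 + k1 r^2 times it, then the intrinsics apply), "eye" and "orientation" of the camera in the world. Camera axes: x right, y down, z forward; pixel columns grow to the right and rows downward; lengths in mm; the calibration is good to about 2 mm. A picture is of the moment at which its call begins. There is no depth.
A pose or a line that the arm cannot do raises robot.MotionError and nothing moves.
- robot.hand_in(): hands the job in, once; it reports no verdict.
Readings, each from a call of its own:
- robot.current_t(): time.
- robot.current_qpos(): joint angles.
- robot.current_joint_vel(): joint speeds.
- robot.current_joint_efforts(): joint torques, N m.
- robot.current_tcp_pos(): TCP position.
- robot.current_eef_rot(): TCP orientation.
- robot.current_contact_force(): force on the tool from outside, world axes, zero at the start.
- robot.current_ft_torque(): the same for the moment, N m.
- robot.current_gripper_width(): opening from 0.0 (shut) to 1.0 (fully open).
Only numpy, scipy, OpenCV 4.12 (cv2) and the standard library are available. Lean on these libraries where they do the work, as an engineer would, in place of code of your own. Each camera call takes 0.05 s, during which the arm holds its last target.

## Task

Pick up the circuit-board carrier by its black knob and lay it flat on the dark grey test jig, clear of the two pins and the red stop. Push its long edge gently against both brass pins, then, keeping it pressed on both pins, slide it along them until its end is pressed against the red stop as well, so that all three are under light pressure at once; never shove hard. Let go and leave it flat and fully home on both pins and the stop, without disturbing the other things on the bench.

Things in the scene. Friction and masses are not known exactly. Their poses are not given: they have to be found in the camera images.
- jig: Fixed dark grey test-jig bed, 220 x 280 x 20 mm. Origin at underside height, not at its centre: the bed reaches from x = -135 to +85 mm and y = -150 to +130 mm about it; flat, smooth top at z = +20 mm, on which the carrier slides easily (friction about 0.25). z up. Two pins stand along its +x side, the stop at its +y end. Bolted down with them; its place and yaw vary.
- pin_a: Fixed upright brass dowel pin on the jig, diameter 12 mm, 18 mm tall above the bed. Origin on its axis at the bed's top. In the jig frame it stands at x = +61, y = +50 mm, so its side facing -x is at x = +55 mm. It is rigid.
- pin_b: The second, equal pin, at x = +61, y = -50 mm in the jig frame.
- stop: Fixed rigid red end-stop block on the jig, 36 x 22 x 18 mm (x, y, z), clamped at a different place along jig y each time. Origin at the centre of its underside on the bed's top, at jig x = 0; axes as the jig's. Its locating face looks to -y, 11 mm from the origin.
- carrier: Loose flat carrier: aluminium plate 110 x 160 x 10 mm (x, y, z), about 0.75 kg, green board on top (parts up to 19 mm above the underside), round knob in the middle. Origin: centre of its underside; z up. Either way round, home is: long edge (55 mm from origin) on both pins, short end (80 mm) on the stop, so origin at jig x = 0, z = 20 and 91 mm to the -y side of the stop's origin.
- carrier_knob (a point): Point on the axis of the carrier's black, upright, round knob, 34 mm above the plate's underside: a good grasp height. The knob is 24 mm in diameter, at the plate's centre, from 10 to 50 mm above the underside, fixed to it. Held loosely or pushed from the side by a finger, it lets the plate turn and square itself on the pins; gripped hard it does not. Edges may be pushed too.
- screwdriver: Bystander: screwdriver lying on the bench, about 200 mm long. Leave alone.
- jar: Bystander: closed jar, 52 mm in diameter, 70 mm tall. Leave alone.
- tray: Bystander: open blue parts tray, 90 x 120 x 30 mm. Leave alone.
Not all that is in view belongs to the job. What is meant by the carrier is not blue or orange, and is the smaller of those in its own colour.

How it is judged:
By the outcome, as a careful person would: the job done as asked, in the order asked, and still so for the second after the job is handed in, with the robot touching nothing.
It also fails if it takes over 56 s, if anything falls off the work surface, if the arm or the gripper's body presses on something with over 40 N, if the wrist force passes 120 N, or if a joint passes its speed limit or range.

## Working session

There is one attempt and no reset: what is moved stays moved. The work goes in short steps, each a Python script; the robot and the scene stay as the last script left them, time stands still between calls to the robot, and variables do not carry over. Pictures are saved under pics/ and viewed, and the job is handed in when it is done.

```bash
mkdir -p pics; python3 - <<'E'
from bench import robot
import cv2
for n in("top","side"):
    d=robot.get_image(n); cv2.imwrite(f"pics/{n}0.png",d["img"])
    print({k:v for k,v in d.items() if k!="img"})
print(robot.current_t(),robot.current_tcp_pos(),robot.current_eef_rot())
E
```

```text
{'fovy': 52.03922572270072, 'cx': 320.41591145319956, 'cy': 193.68603017551712, 'k1': 0.017696360341060965, 'eye': array([ 355.59057984,   33.57326011, 1229.55345686]), 'orientation': array([-3.00578938,  0.007852  , -1.58604534])}
{'fovy': 42.75166965291862, 'cx': 311.6483204853509, 'cy': 203.9303452331171, 'k1': 0.038929873858906686, 'eye': array([ -110.95266437, -1439.49830618,  1182.83877121]), 'orientation': array([-2.17190812, -0.00228459, -0.3853566 ])}
0.1 [ 164.50316688 -524.29441537  217.89950369] [-3.13994096e+00 -3.38175715e-04  3.03803264e-01]
```

View pics/top0.png

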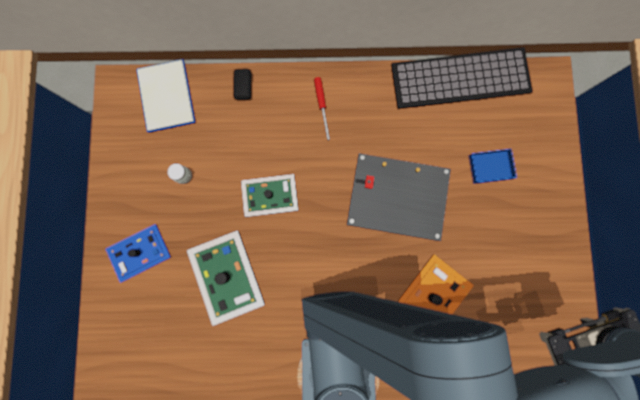

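View pics/side0.png

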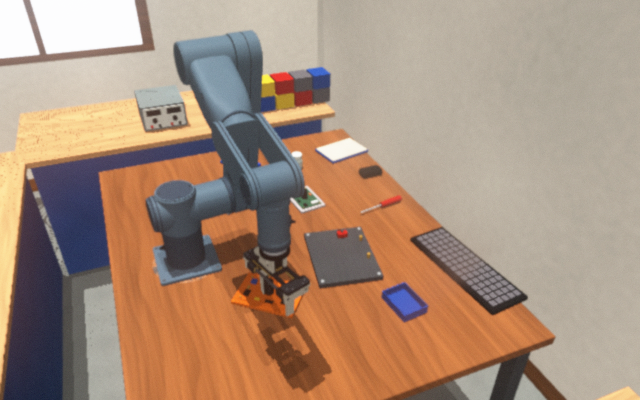

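Four carriers are in view: blue at (138,253), orange at (437,290), large green at (225,278) and small green at (269,195). The small green one fits, being neither blue nor orange and the smaller of its colour. I'll confirm it in an enlarged crop, along with the jig.

```bash
cat > h.py <<'E'
import numpy as np, cv2
from scipy.spatial.transform import Rotation as R
def K(d):
    f=200/np.tan(np.radians(d["fovy"])/2); return f
def rot(d): return R.from_euler("xyz",d["orientation"]).as_matrix()
def pix(d,u,v,z):
    f=K(d); M=np.array([[f,0,d["cx"]],[0,f,d["cy"]],[0,0,1.]])
    p=cv2.undistortPoints(np.array([[[u,v]]],float),M,np.array([d["k1"],0,0,0.]))[0,0]
    r=rot(d)@np.array([p[0],p[1],1]); e=np.array(d["eye"])
    return e+r*(z-e[2])/r[2]
def proj(d,P):
    f=K(d); M=np.array([[f,0,d["cx"]],[0,f,d["cy"]],[0,0,1.]])
    A=rot(d).T; rv=cv2.Rodrigues(A)[0]; t=-A@np.array(d["eye"])
    return cv2.projectPoints(np.array(P,float).reshape(-1,3),rv,t,M,np.array([d["k1"],0,0,0.]))[0][:,0]
def crop(img,x0,y0,x1,y1,s,name):
    c=cv2.resize(img[y0:y1,x0:x1],None,fx=s,fy=s,interpolation=cv2.INTER_CUBIC)
    for x in range((x0+9)//10*10,x1,10):
        cv2.line(c,(int((x+.5-x0)*s),0),(int((x+.5-x0)*s),6),(0,255,255),1)
        if x%20==0: cv2.putText(c,str(x),(int((x+.5-x0)*s)-10,16),0,.35,(0,255,255),1)
    for y in range((y0+9)//10*10,y1,10):
        cv2.line(c,(0,int((y+.5-y0)*s)),(6,int((y+.5-y0)*s)),(0,255,255),1)
        if y%20==0: cv2.putText(c,str(y),(8,int((y+.5-y0)*s)+4),0,.35,(0,255,255),1)
    cv2.imwrite(name,c)
E
python3 - <<'E'
import cv2; from h import *
i=cv2.imread("pics/top0.png")
crop(i,232,165,307,225,10,"pics/c1.png"); crop(i,340,148,460,243,6,"pics/c2.png")
E
```

```text
(no output)
```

View pics/c1.png

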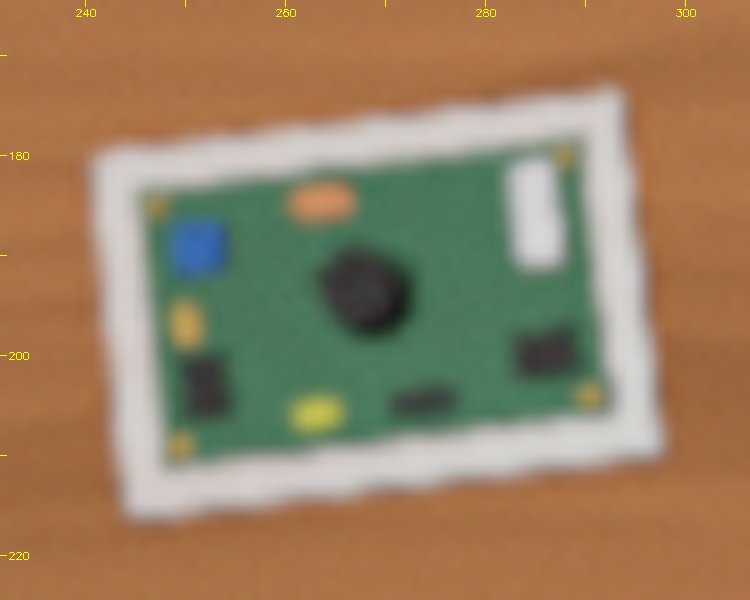

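View pics/c2.png

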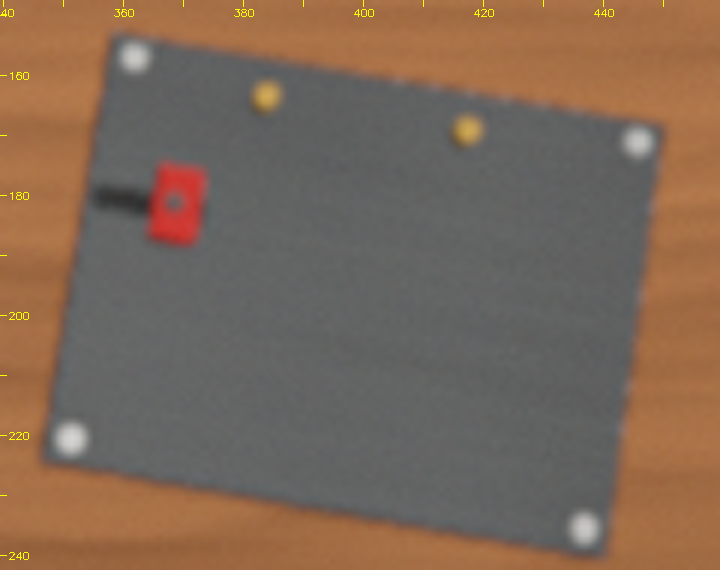

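```bash
python3 - <<'E'
from h import *
from bench import robot
d=robot.get_image("top"); s=robot.get_image("side")
C=[(93,158),(620,88),(662,455),(130,518)]
P=np.array([pix(d,a/10+231.5,b/10+164.5,10) for a,b in C]); print("carrier",P.round(1)[:,:2].tolist(),P.mean(0).round(1),[np.linalg.norm(P[i]-P[i-1]).round(1) for i in range(4)])
e=(P[0]-P[1])+(P[3]-P[2]); print("long yaw",np.arctan2(e[1],e[0]))
f=lambda a,b,z:pix(d,a/6+339.6,b/6+147.6,z)
C=[(112,33),(663,127),(605,557),(43,462)]
J=np.array([f(a,b,20) for a,b in C]); print("jig",J.round(1)[:,:2].tolist(),[np.linalg.norm(J[i]-J[i-1]).round(1) for i in range(4)])
e=(J[0]-J[1])+(J[3]-J[2]); y=np.arctan2(e[1],e[0]); print("jig +y dir",y,"jig yaw",y-np.pi/2)
pa=f(267,95,38);pb=f(468,130,38);print(pa,pb,np.linalg.norm(pa-pb), "yaw",np.arctan2(*(pa-pb)[[1,0]])-np.pi/2)
S=np.array([f(a,b,38) for a,b in[(158,163),(207,170),(198,246),(148,238)]]);print("stop",S.round(1)[:,:2].tolist(),S.mean(0))
yw=y-np.pi/2;A=np.array([[np.cos(yw),np.sin(yw)],[-np.sin(yw),np.cos(yw)]])
o1=J.mean(0)[:2]-A.T@np.array([-25,-10]);print("origin",o1)
o2=((pa+pb)/2)[:2]-A.T@np.array([61,0]);print("origin pins",o2)
print("stop in jig",A@(S.mean(0)[:2]-o2),"yaw",yw)
# side view
print("side proj knob", proj(s,[P.mean(0)*[1,1,0]+[0,0,50]]),proj(s,[pa,pb,S.mean(0)]))
crop(s["img"],280,170,400,290,5,"pics/c3.png")
E
```

```text
carrier [[567.1, 280.4], [586.0, 121.1], [474.3, 109.3], [458.0, 268.2]] [521.3 194.7  10. ] [np.float64(109.8), np.float64(160.4), np.float64(112.3), np.float64(159.8)]
long yaw 1.680834474303377
jig [[642.7, -75.5], [589.9, -348.5], [377.4, -308.0], [427.8, -35.7]] [np.float64(218.6), np.float64(278.1), np.float64(216.3), np.float64(277.0)]
jig +y dir 1.3837757097866152 jig yaw -0.18702061700828132
[ 605.83448824 -149.42527146   38.        ] [ 586.57572918 -247.40561257   38.        ] 99.85513028927576 yaw -0.19408316676021076
stop [[572.7, -94.7], [568.8, -118.6], [531.1, -113.0], [535.5, -88.7]] [ 552.01271563 -103.76589065   38.        ]
origin [ 535.87801851 -186.77661406]
origin pins [ 536.26879262 -187.07357206]
stop in jig [-2.01990713e-02  8.47823123e+01] yaw -0.18702061700828132
side proj knob [[304.05787696 190.04088709]] [[360.31939267 235.88693846]
 [368.02188725 253.33774326]
 [341.55254559 232.12956053]]
```

View pics/c3.png

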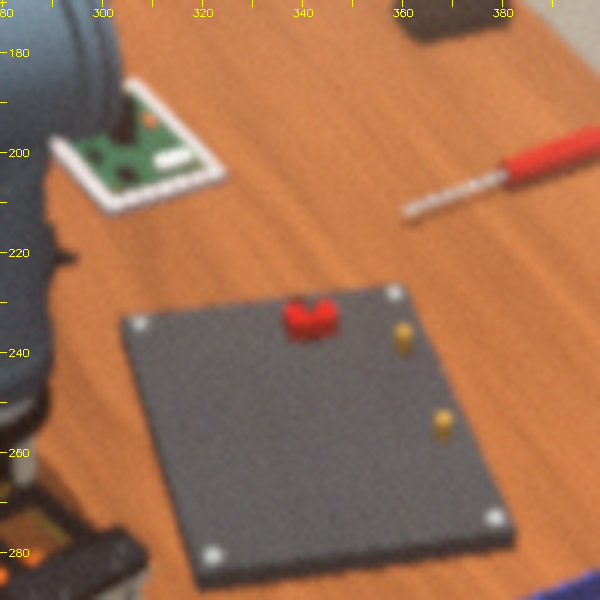

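The top view shows the small green plate with its knob at about (268.8,194.5). Its corners measure 110 x 160 mm, so it is the carrier. The jig, pins (100 mm apart) and stop (jig y about 84.8) agree with each other and with the side view. Next I'll grasp the carrier with the jaws diagonal to it.

```bash
python3 - <<'E'
from h import *
from bench import robot
c=(521.3,194.7); psi=2.166+0.110+0.190
o=[np.pi,0,psi]
robot.move_gripper(0.6)
print(robot.inverse_kinematics([*c,120],o))
robot.move_ptp([*c,120],o)
d=robot.get_image("side"); crop(d["img"],240,120,360,240,5,"pics/c4.png")
print(robot.current_t(),robot.current_tcp_pos(),robot.current_eef_rot(),robot.current_contact_force(),robot.current_gripper_width())
E
```

```text
[ 0.15699461  0.35486686  1.6561306   0.          1.13059519 -0.73820906]
3.8833 [521.74131419 193.94946848 120.10056684] [3.14145249e+00 2.97095105e-04 2.46461985e+00] [-0.11596574  0.27136484 -0.2628899 ] 0.6006116881867146
```

View pics/c4.png

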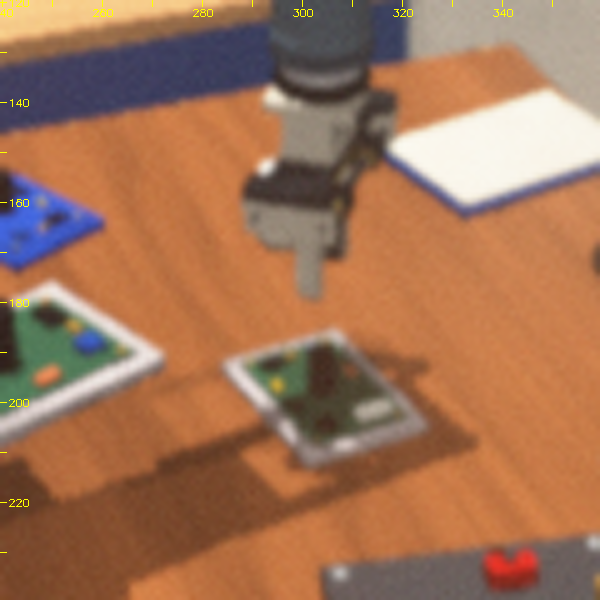

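The side view shows the fingertips at (301,178), in line above the knob top at (304,190). I'll descend and grip.

```bash
python3 - <<'E'
from h import *
from bench import robot
c=(521.3,194.7)
print(robot.move_linear([*c,21],speed=100,f_stop=8), robot.current_tcp_pos())
robot.move_gripper(0.0); print("w",robot.current_gripper_width()*93, robot.current_contact_force())
robot.move_linear([*c,100],speed=80)
robot.sleep(.2); print(robot.current_t(),robot.current_contact_force(),robot.current_gripper_width()*93,robot.current_tcp_pos())
d=robot.get_image("top"); crop(d["img"],232,150,332,230,8,"pics/c5.png")
d=robot.get_image("side"); crop(d["img"],240,120,360,240,5,"pics/c6.png")
E
```

```text
False [521.88620628 194.81134286  21.62645924]
w 23.317075458020216 [0.38008969 0.77509596 0.87395886]
6.9833 [-0.4678402   0.24847041 -6.58159231] 23.151137410533632 [520.97886177 194.64288171  99.44990071]
```

View pics/c6.png

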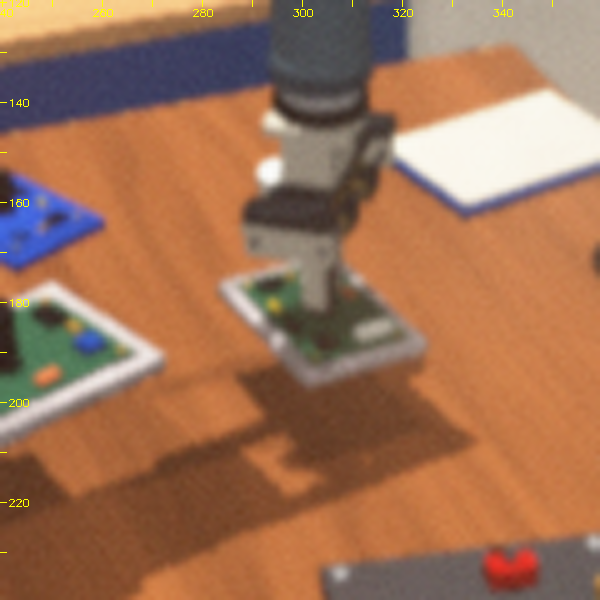

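View pics/c5.png

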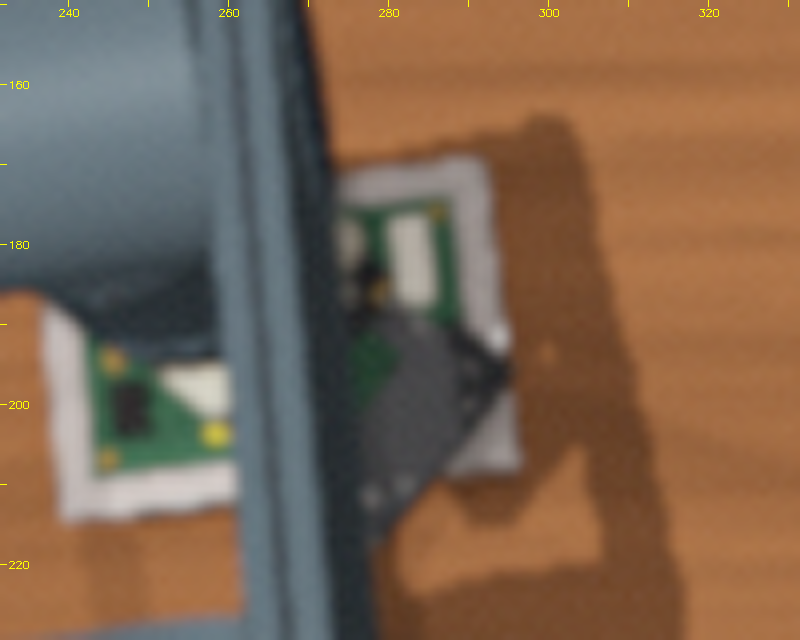

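The carrier is held level with 23 mm between the jaws. The load is 6.6 N and its yaw has not changed. I'll carry it to jig (-10,-36) and set it down.

```bash
cat > j.py <<'E'
from h import *
yw=-0.1905; O=np.array([536.2,-187.0])
J=np.array([[np.cos(yw),-np.sin(yw)],[np.sin(yw),np.cos(yw)]])
def W(x,y): return O+J@np.array([x,y])
def inv(p): return J.T@(np.array(p)[:2]-O)
E
python3 - <<'E'
from j import *
from bench import robot
p=W(-10,-36); o=[np.pi,0,2.166]
robot.move_linear([521.3,194.7,130],speed=150)
robot.move_ptp([*p,110],o)
robot.move_linear([*p,60],speed=100); robot.sleep(.2)
print(robot.current_t(),robot.current_tcp_pos(),robot.current_eef_rot(),robot.current_contact_force())
for n in("top","side"):
    d=robot.get_image(n)
    if n=="top": crop(d["img"],330,140,470,245,5.5,"pics/c7.png")
    else: crop(d["img"],280,170,400,290,5,"pics/c8.png")
E
```

```text
9.8167 [ 520.17740298 -220.81485333   60.87372918] [3.14095255e+00 1.64588933e-03 2.16609913e+00] [ 0.4247534   0.04182233 -5.92264293]
```

View pics/c7.png

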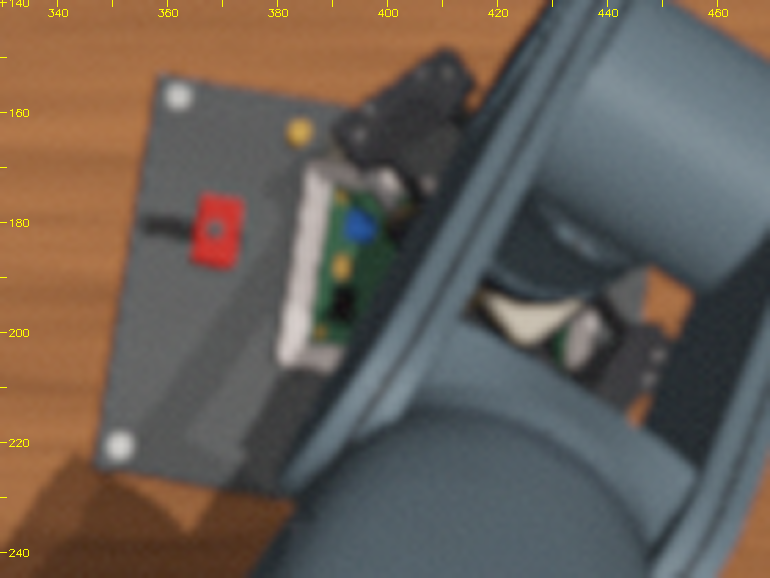

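View pics/c8.png

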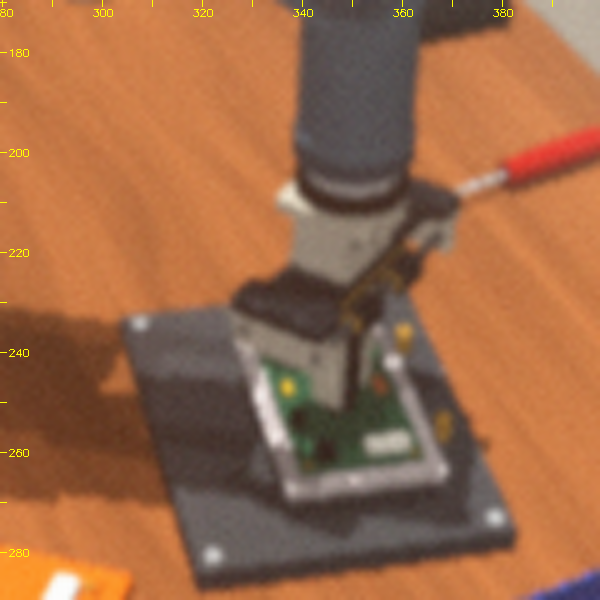

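In the pictures the carrier end at (386,170)–(381,205) is square to the jig. It is well short of the stop at (372,182), and its long edge is clear of both pins. Now I'll lower it, release it and open the jaws a little.

```bash
python3 - <<'E'
from j import *
from bench import robot
p=W(-10,-36)
print(robot.move_linear([*p,39.5],speed=20,f_stop=3),robot.current_tcp_pos(),robot.current_contact_force())
robot.move_gripper(0.38); robot.sleep(.2)
F=[robot.current_contact_force() for _ in range(5)]
print(robot.current_t(),robot.current_tcp_pos(),np.mean(F,0),np.std(F,0),robot.current_gripper_width()*93)
d=robot.get_image("side"); crop(d["img"],280,170,400,290,5,"pics/c9.png")
E
```

```text
True [ 519.45582009 -220.39201662   41.20229841] [ 0.5007516  -0.2116479   7.19307748]
11.4417 [ 517.67718909 -219.19159891   39.22689136] [ 0.06806303 -0.15157651 -0.7315102 ] [0. 0. 0.] 35.09771819055124
```

View pics/c9.png

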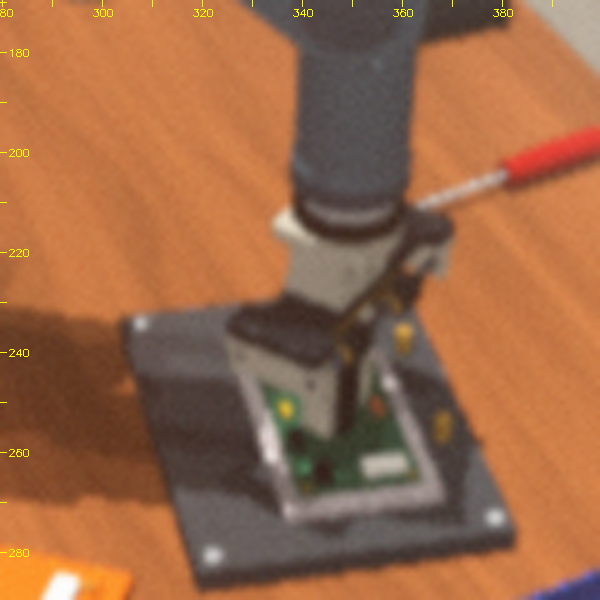

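The carrier is flat and released, and the pads stand about 5 mm clear of the knob. Phase 1 is to push diagonally with one pad, slowly once near the pins.

```bash
python3 - <<'E'
from j import *
from bench import robot
n=np.array([1,1])/2**.5; s=np.array([-10.,-36])
def st(t): print(t,round(robot.current_t(),2),inv(robot.current_tcp_pos()).round(2),"Fjig",(J.T@robot.current_contact_force()[:2]).round(2),robot.current_contact_force()[2].round(2))
robot.move_linear([*W(*s),42],speed=20); robot.sleep(.2); st("zero")
print(robot.move_linear([*W(*(s+15*n)),42],speed=20,f_stop=6)); st("a")
print(robot.move_linear([*W(*(s+27*n)),42],speed=4,f_stop=2.5)); st("b")
robot.sleep(.2); st("c")
d=robot.get_image("side"); crop(d["img"],300,190,400,290,6,"pics/c10.png")
d=robot.get_image("top"); crop(d["img"],330,140,470,245,5.5,"pics/c11.png")
E
```

```text
zero 12.02 [-10.04 -35.97] Fjig [-0.44 -0.05] -0.03
False
a 12.92 [  0.74 -25.25] Fjig [0.08 0.75] 0.89
True
b 14.72 [  5.28 -19.98] Fjig [ 0.85 -0.12] -0.18
c 14.92 [  4.71 -19.96] Fjig [0.43 0.19] 0.03
```

View pics/c10.png

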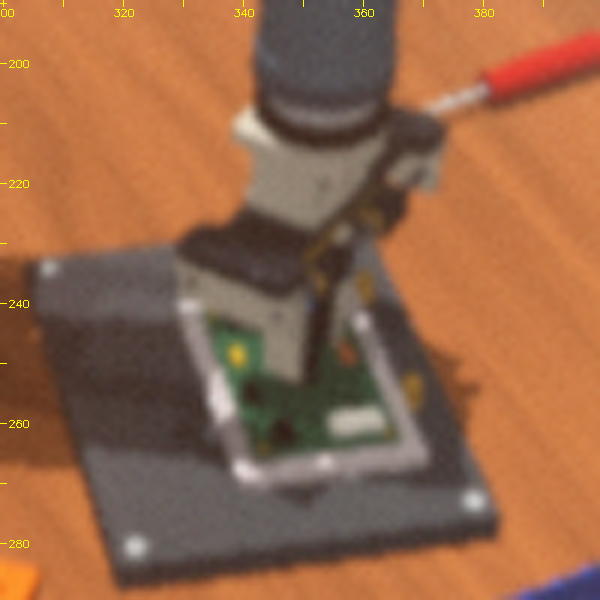

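View pics/c11.png

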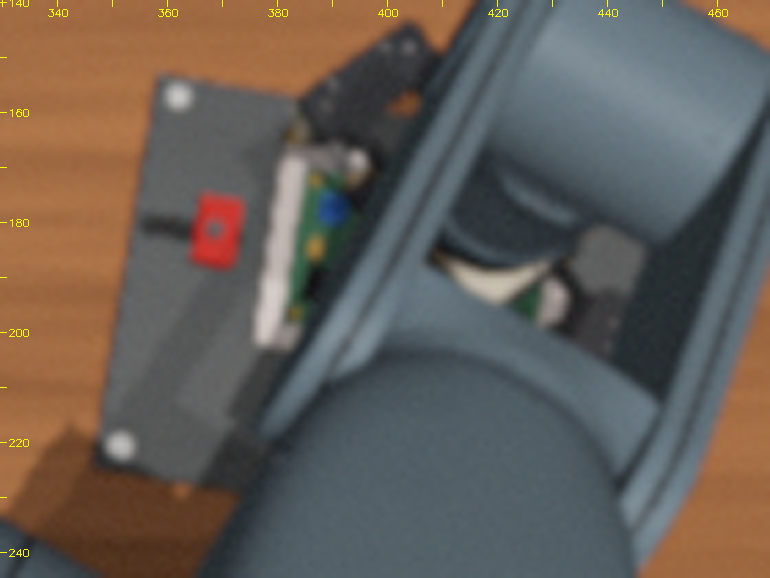

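The carrier is now at or near the pins, but the trip at 2.5 N was a transient: the force reads about 0. I'll go on in small increments, using averaged forces.

```bash
cat >> j.py <<'E'
from bench import robot
def F(k=6):
    a=[]
    for _ in range(k):
        robot.sleep(.03); a.append(robot.current_contact_force())
    a=np.mean(a,0); return np.array([*(J.T@a[:2]),a[2]])
E
python3 - <<'E'
from j import *
n=np.array([1,1])/2**.5
t=np.array([4.9,-20.0])
print(F(10))
for i in range(12):
    t=t+0.5*n; robot.move_linear([*W(*t),42],speed=5,f_stop=8)
    f=F(); print(t.round(2),inv(robot.current_tcp_pos()).round(2),f.round(2))
    if f[0]<-3.5 or np.hypot(f[0],f[1])>5: break
print(robot.current_t())
d=robot.get_image("side"); crop(d["img"],300,190,400,290,6,"pics/c12.png")
E
```

```text
[-0.33582759  0.02544637 -0.0286732 ]
[  5.25 -19.65] [  5.2  -19.67] [-0.59 -0.08  0.57]
[  5.61 -19.29] [  5.29 -19.48] [-2.62 -1.82  1.33]
[  5.96 -18.94] [  5.37 -19.1 ] [-4.51 -2.52  2.48]
16.8083
```

View pics/c12.png

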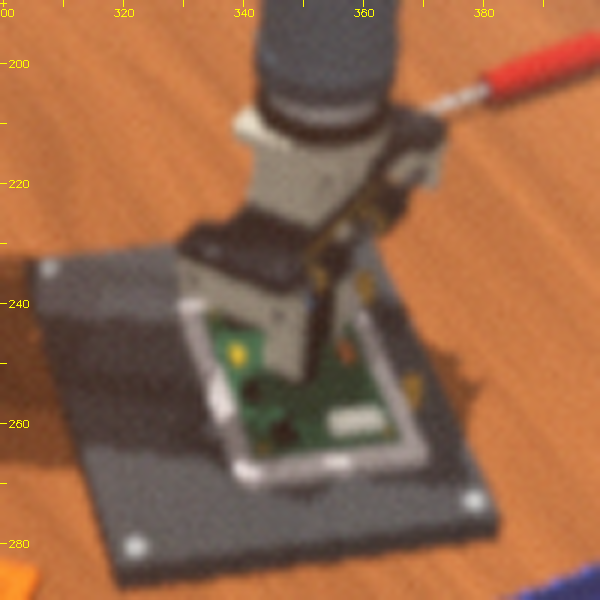

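Phase 1 contact is firm but light: Fx about -4.5 N, and the side view shows the edge on the pins at about (361,238) and (368,255). Next I'll slide along +y in small steps, holding Fx near 3.5 N by adjusting x.

```bash
python3 - <<'E'
from j import *
t=np.array([5.96,-18.94]); y0=t[1]
for i in range(60):
    dy=1.5 if t[1]-y0<12 else 0.4
    f=F(4)
    if i==0: f0=f
    t[1]+=dy; t[0]+=np.clip((3.5+f[0])*0.1,-.2,.25)
    r=robot.move_linear([*W(*t),42],speed=12 if dy>1 else 5,f_stop=7)
    g=F(4)
    print(t.round(2),inv(robot.current_tcp_pos()).round(2),g.round(2),r)
    if g[1]<-5.5 or abs(g[0])>9 or robot.current_t()>35: break
print(robot.current_t())
np.save("t.npy",t)
d=robot.get_image("side"); crop(d["img"],300,190,400,290,6,"pics/c13.png")
d=robot.get_image("top"); crop(d["img"],330,140,470,245,5.5,"pics/c14.png")
E
```

```text
[  5.9  -17.44] [  5.36 -17.41] [-4.64 -2.08  2.96] False
[  5.76 -15.94] [  5.36 -15.89] [-4.42 -2.14  2.9 ] False
[  5.69 -14.44] [  5.34 -14.39] [-4.57 -2.    3.51] False
[  5.58 -12.94] [  5.4  -12.89] [-4.47 -2.08  2.95] False
[  5.45 -11.44] [  5.37 -11.38] [-4.13 -2.3   2.91] False
[ 5.35 -9.94] [ 5.36 -9.9 ] [-3.97 -1.74  2.22] False
[ 5.32 -8.44] [ 5.36 -8.36] [-3.72 -1.5   1.61] False
[ 5.31 -6.94] [ 5.32 -6.82] [-3.78 -1.62  1.05] False
[ 5.27 -6.54] [ 5.32 -6.58] [-3.02 -1.64  1.58] False
[ 5.3  -6.14] [ 5.34 -6.14] [-2.84 -1.92  0.69] False
[ 5.34 -5.74] [ 5.33 -5.67] [-2.93 -2.06  0.45] False
[ 5.41 -5.34] [ 5.33 -5.32] [-3.67 -2.32  1.12] False
[ 5.42 -4.94] [ 5.37 -4.95] [-4.03 -2.03  1.31] False
[ 5.43 -4.54] [ 5.34 -4.53] [-4.44 -2.43  1.23] False
[ 5.37 -4.14] [ 5.39 -4.12] [-4.25 -2.14  1.36] False
[ 5.3  -3.74] [ 5.38 -3.72] [-3.84 -2.    0.78] False
[ 5.25 -3.34] [ 5.32 -3.27] [-3.55 -1.56  0.55] False
[ 5.28 -2.94] [ 5.31 -2.91] [-2.77 -1.68  0.71] False
[ 5.35 -2.54] [ 5.31 -2.51] [-3.38 -1.8   0.49] False
[ 5.36 -2.14] [ 5.3 -2.1] [-3.43 -1.63  0.66] False
[ 5.33 -1.74] [ 5.34 -1.72] [-3.66 -1.98  0.66] False
[ 5.31 -1.34] [ 5.29 -1.29] [-3.53 -2.07  0.29] False
[ 5.33 -0.94] [ 5.32 -1.24] [-3.99 -3.32 -0.06] False
[ 5.3  -0.54] [ 5.34 -1.19] [-3.83 -5.13 -0.26] False
[ 5.25 -0.14] [ 5.34 -1.21] [-3.66 -5.97 -0.74] False
29.975
```

View pics/c13.png

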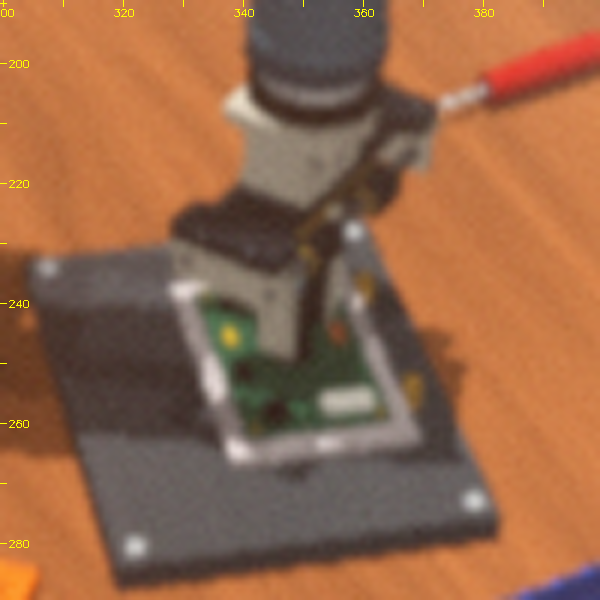

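View pics/c14.png

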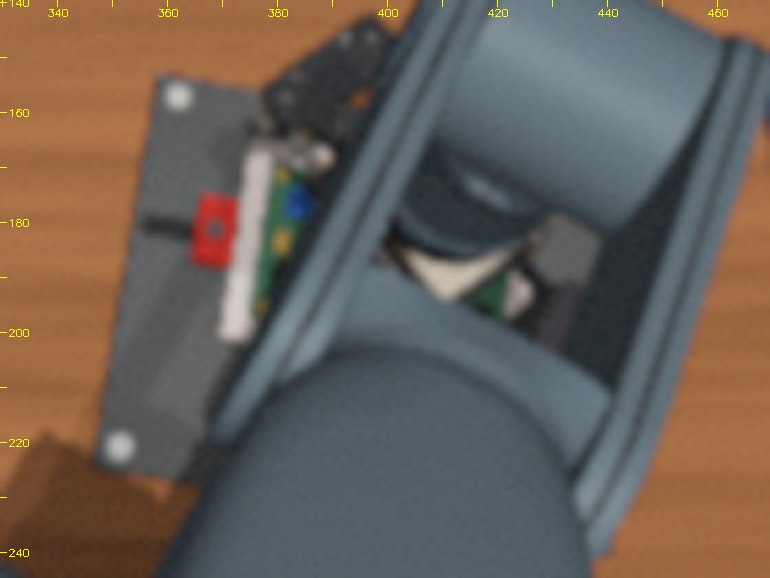

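The stop is reached: the TCP halted at y = -1.2 while Fy rose to -6 N with Fx at -3.7 N, so all three are lightly loaded. I'll back off to the middle of the jaw clearance, lift, and look with the arm clear.

```bash
python3 - <<'E'
from j import *
robot.sleep(.3); print(F(6).round(2))
c=np.array([5.34,-1.2])-5.5*np.array([1,1])/2**.5
robot.move_linear([*W(*c),42],speed=10); print("backed",F(5).round(2))
print(robot.move_linear([*W(*c),140],speed=60,f_stop=6), F(3).round(2))
robot.move_ptp([300,-420,300],[np.pi,0,1.2])
print(robot.current_t())
d=robot.get_image("top"); cv2.imwrite("pics/top9.png",d["img"]); crop(d["img"],340,140,470,245,6,"pics/c15.png")
s=robot.get_image("side"); cv2.imwrite("pics/side9.png",s["img"]); crop(s["img"],290,190,400,290,7,"pics/c16.png")
E
```

```text
[-3.76 -6.04 -1.09]
backed [-0.26  0.33 -0.25]
False [ 0.05 -0.14 -0.25]
34.7667
```

View pics/c15.png

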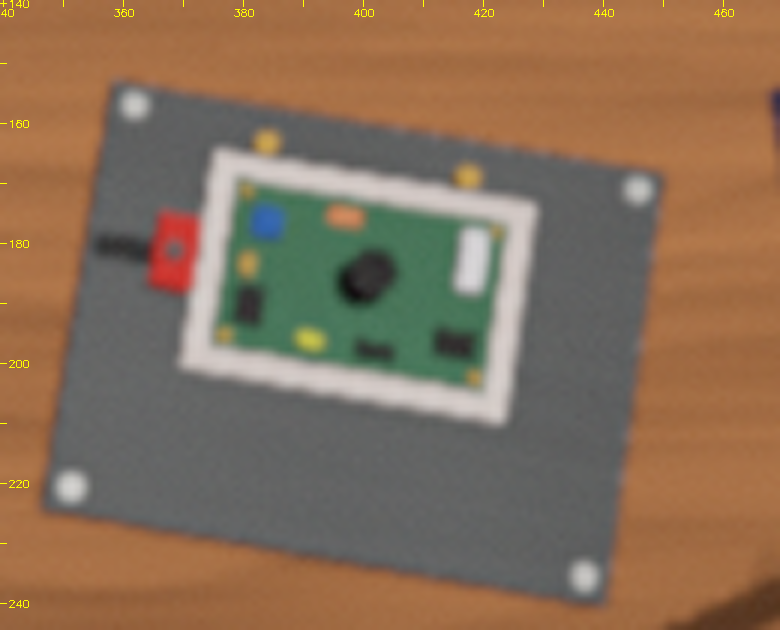

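View pics/c16.png

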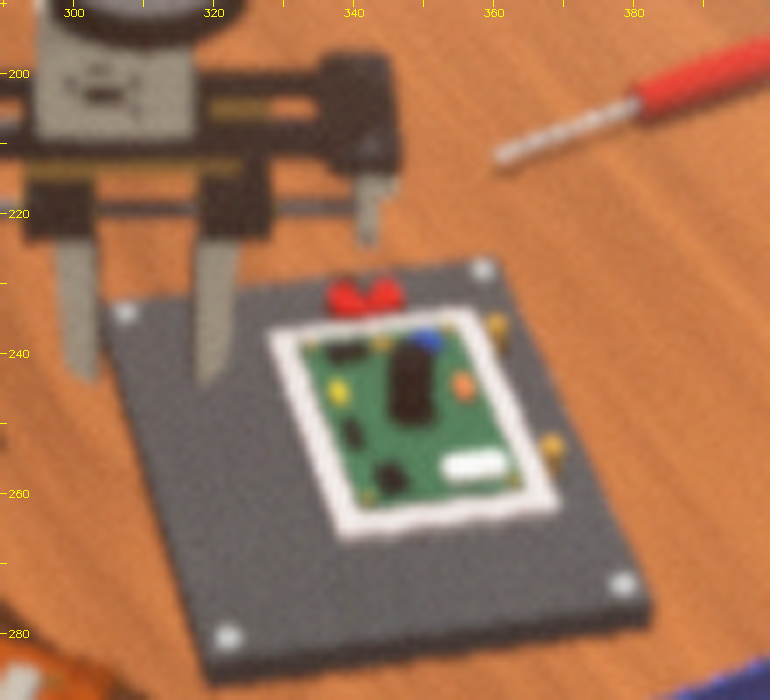

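```bash
python3 - <<'E'
from j import *
d=robot.get_image("top")
f=lambda a,b,z:pix(d,a/6+339.6,b/6+139.6,z)
P=np.array([f(a,b,30)[:2] for a,b in[(217,147),(538,204),(504,425),(180,368)]])
e=P[0]-P[1]+P[3]-P[2];print("yaw",np.arctan2(e[1],e[0])-np.pi/2,[np.linalg.norm(P[i]-P[i-1]).round(1) for i in range(4)])
print("centre jig",inv(P.mean(0)),[inv(p).round(1).tolist() for p in P])
print("pins",inv(f(267,143,38)),inv(f(469,178,38)))
E
```

```text
yaw -0.19473752972500824 [np.float64(112.3), np.float64(160.4), np.float64(111.5), np.float64(160.0)]
centre jig [ 0.36887046 -6.52883729] [[56.9, 73.3], [55.8, -87.1], [-55.7, -86.1], [-55.5, 73.9]]
pins [61.26000818 50.08027132] [ 60.98663376 -50.25679255]
```

View pics/top9.png

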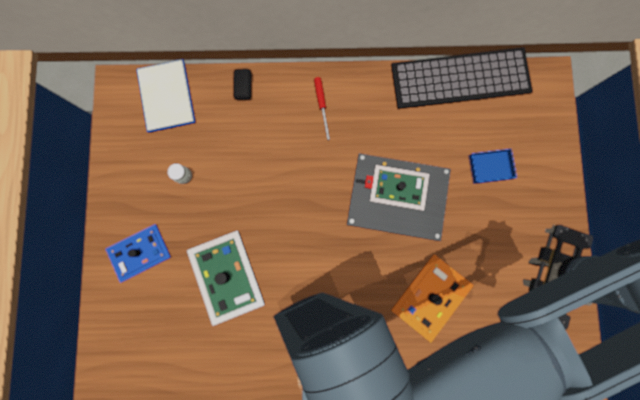

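The carrier centre measures jig (0.4,-6.5) against the expected (0,-6.2). Its yaw is -0.195, the same as the pin line. The other objects are where they were, so I'm handing in.

```bash
python3 -c "
from bench import robot
print(robot.current_t()); robot.hand_in()"
```

```text
34.9167
the job is handed in; nothing more can be done
```

I put the small green carrier on the jig, home against both pins and the stop, and handed the job in at 34.9 s of the 56 s allowed.

- **Moves:** I gripped the carrier by its knob and laid it flat on the jig, clear of the pins and stop. I let go and pushed the knob with one open pad, first onto both pins and then along them to the stop.
- **Forces:** The last push read about 3.8 N toward the pins and 6.0 N toward the stop, with all three loaded together. The load fell to about zero when I backed off.
- **Final position:** With the arm clear, the carrier centre measured jig (0.4, -6.5) mm against an expected (0, -6.2). That is within the camera's 2 mm accuracy. Its yaw was -0.195, against -0.194 for the line of the pins.
- **Other objects:** The screwdriver, jar, tray and other carriers look unmoved in the last picture.
- **Checks that disagreed:** The first stop at the pins came from a brief force spike with no steady load behind it, so I repeated that approach in small steps until the load held. The force when setting the carrier down also overshot its 3 N stop, changing by about 13 N.
- **Not measured directly:** The force sensor cannot tell one pin from the other, so contact on both is inferred from the matching yaw and the pictures.

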